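# Stir the baby potatoes and click their warmer on

## Robot

A 6-joint arm with a two-finger parallel gripper is mounted at the origin on the work surface. World frame = base frame: x ahead of the robot, y to its left, z up, the work surface at z = 0. Lengths are in m, angles in rad, forces in N, time in s.
With the tool pointing down it reaches from about 0.3 to 0.875 m from the base axis. Payload 6.4 kg.
Tool frame: the origin (TCP) lies at the centre of the arm's flange, where the gripper is bolted on; the fingertips stand 166 mm ahead of it and the grasp point (between the pads) lies 147 mm ahead of it; z points along the fingers, y is the line along which they close (so a half turn about z gives the same grasp; the last joint's range is limited). The gripper opens to 88 mm and grips with 3 to 60 N. Pads are 18 mm wide; open, the fingers measure 123 mm over their backs; the gripper's body (75 mm by 187 mm) begins 45 mm behind the grasp point.
Start: joints at [0.988, 0.181, 1.607, -0, 1.354, -0.206], TCP at [0.212, 0.535, 0.405] pointing down, gripper open.
Joint ranges: [-2.99, 2.99], [-0.89, 2.07], [0.3, 2.58], [-1.14, 4.28], [0, 2.63], [-3.12, 3.12]. Speed limits (rad/s): [2.57, 2.57, 3.01, 3.14, 3.14, 3.14].

## Interface

Orientations are given as a unit quaternion [w, x, y, z].
In Python, from bench import observe, camera, calibration, finish_job gives the robot as it stands.
- The arm moves only by the shell command python3 -m crank 'ROWS' [FORCE]. ROWS is JSON, a list of rows, each a list of 7 numbers: the shift along the tool's x, y, z each as a share of 0.3 m, from -1 to 1, then the turn, a rotation vector about the tool's x, y, z each as a share of 2 pi rad, from -1 to 1, then the opening, from -1 (shut) to 1 (fully open). A call has 1 to 12 rows; each row shifts and turns the commanded pose from where the row before left it, along the tool's axes as they then stand; what a row does not reach is not made up. A row lasts 1/8 s, in which the tool goes at most 62.5 mm and 10.7 degrees, less where a joint would pass 70% of its speed; a pose out of reach is approached as far as the arm can. A call with a number of a shift or a turn outside -1 to 1 is refused whole. A call with a gripper value outside its range is refused whole. The fingers move at their own pace and stop on an object; FORCE is the grip in N (left out, the last holds). Time passes only in rows, so rows that do not move let the fingers close. It gives the time, the measured TCP pose, the force, the opening and the grip force at its end, in the units of the state.
- observe(): the state, without advancing time (a new reading comes with each control period).
- camera(name): name is "scene" or "top"; returns (picture, depth): 400x640x3 uint8, red, green, blue; 400x640 float32, m along the optical axis (not along the pixel's ray), 0 where there is no reading.
- calibration(name): a dict with "mtx" (3x3 intrinsics, pixels), "extrinsics" (4x4, takes a point from camera to world coordinates). Camera axes: x right, y down, z forward; pixel columns grow to the right and rows downward; lengths in m; the calibration is good to about 2 mm. A picture is of the moment at which its call begins. calibration takes no time and is no camera call.
- finish_job(): hands the job in; it is judged then, once.
The state is a dict: "clock": time; "joints": joint angles; "joint_velocities": joint speeds; "joint_torque": joint torques, N m; "tool_pos": TCP position; "tcp_rot": TCP orientation; "wrist_force": force on the tool from outside, world axes, zero at the start; "moment": the same for the moment, N m; "opening": finger opening in m; "grasp_force": force on a finger pad.
Only numpy, scipy, OpenCV 4.12 (cv2) and the standard library are available. Lean on these libraries where they do the work, as an engineer would, in place of code of your own. Each camera call takes 0.05 s, during which the arm holds its last target. There are 200 camera calls.

## Task

Take the wooden stirring spoon from its stand and stir the baby potatoes in the open pot until most of them have shifted by at least a potato's width. Hang the spoon back in the fork of its stand by its collar; then turn the knob in front of that pot clockwise past its click, so that it stays on when let go. Do not turn the covered pot's knob, keep the potatoes in the pot, and do not push about or tip the jars, bottle, cup stack and shaker.

Things in the scene. Friction and masses are not known exactly. Their poses are not given: they have to be found in the camera images.
- warmer: Low steel two-well food warmer, 280 (x) x 340 (y) x 40 mm high, fixed. Origin under its centre on the counter; along its -x side (toward the robot) a dark strip with two black knobs, behind each (+x) a well with a steel pot, one open and one covered.
- well_left (a point): Centre of the warmer's well on its +y (left) side, on its top; 145 mm behind (+x of) the left knob's axis.
- well_right (a point): The same on the -y (right) side, behind the right knob.
- knob_left_grip (a point): On the axis of the warmer's left (+y) knob at the height to grip, 32 mm above the warmer's top, 13 mm below the knob's top. Black knob: skirt 48 mm across and 9 mm high, on it an upright bar 44 mm long, 13 mm thick, 34 mm high, with a white line at one end. The point turns with the knob; the bar lies along its x axis.
- knob_right_grip (a point): The same for the right (-y) knob.
- knob_left (a joint): Angle of the left knob, rad, growing clockwise seen from above. Off is 0 to 0.2 (bar about along the warmer's x); a sprung detent (about 0.2 N m) resists from 0.23 to 0.65, past which it snaps on by itself to 1.1 or beyond. Let go before 0.65, it springs back. End stop at 1.4.
- knob_right (a joint): The same for the right knob.
- pot: The open steel pot with the potatoes, in one of the two wells, fixed: 150 mm outer diameter, 60 mm high, wall 3 mm. Origin at the centre of its underside, z up; the inner floor is 5 mm above the origin, the inner radius there about 68 mm, the rim 60 mm above it.
- covered_pot: Its twin with a lid and lid knob (90 mm high overall), fixed in the other well. Leave alone. Origin at the centre of its underside.
- fork (a point): Middle of the gap of the fixed steel spoon stand's fork, level with its arms' upper face, 135 mm above the counter; the spoon's rod hangs here. z up. Base 110 (x) x 80 (y) x 10 mm below, post at its +x end. Arms 13 mm wide, 8 mm thick, gap 26 mm, open to -x: arms end 35 mm to the -x side of this point, the gap is closed 38 mm to its +x side. Nothing stands above the fork.
- spoon: Upright wooden spoon. Origin: centre of the underside of its collar (disc 40 mm across, 6 mm thick), which rests on the fork; z up. Above: square grip 18 x 18 mm up to 67 mm, sides along x and y. Below: rod 11 mm thick, then a blade 34 mm wide (y), 12 thick (x), from -79 to -115 mm. The blade cannot pass up through the gap: lift the collar a little and draw the spoon out to the fork's -x side.
- spoon_grip (a point): Point to grip, middle of the spoon's square grip, 42 mm above the spoon's origin.
- spoon_tip (a point): Centre of the blade's lower end, 115 mm below the spoon's origin.
- potato0: Loose baby potato, about 30 mm across, 18 g, on the pot's floor. Origin near its centre.
- potato1: Loose baby potato, about 30 mm across, 18 g, on the pot's floor. Origin near its centre.
- potato2: Loose baby potato, about 30 mm across, 18 g, on the pot's floor. Origin near its centre.
- potato3: Loose baby potato, about 30 mm across, 18 g, on the pot's floor. Origin near its centre.
- potato4: Loose baby potato, about 30 mm across, 18 g, on the pot's floor. Origin near its centre.
- jar_a: Bystander: loose syrup jar with pump lid, 66 mm across, 122 mm high. Origin at the centre of its underside.
- jar_b: Bystander: a second such jar.
- syrup_bottle: Bystander: loose dark syrup bottle, 76 mm across, 190 mm high. Origin at the centre of its underside.
- cup_stack: Bystander: stack of white portion cups, 70 mm across, 82 mm high. Origin at the centre of its underside.
- shaker: Bystander: glass salt shaker, 38 mm across, 66 mm high, loose on the warmer's strip between the two knobs. Origin at the centre of its underside.
- cutlery_bin: Grey open cutlery bin, 110 (x) x 90 (y) x 100 mm, cutlery up to 155 mm, fixed, on the side across from the spoon stand. Origin at the centre of its underside.
Things that resemble listed ones, but are neither listed nor needed, are in the scene too. There is more than one size of the spoon; the job needs the middle-sized.

How it is judged:
By the outcome, as a careful person would: the job done as asked, in the order asked, and still so for the second after the job is handed in, with the robot touching nothing.
It also fails if it takes over 72 s, if anything falls off the work surface, if the arm or the gripper's body presses on something with over 40 N, if the wrist force passes 120 N, or if a joint passes its speed limit or range.

## Working session

There is one attempt and no reset: what is moved stays moved. The work goes in short steps, Python scripts to look and compute and a shell command to move; the robot and the scene stay as the last step left them, time stands still between calls to the robot, and variables do not carry over. Pictures are saved under pics/ and viewed, at most 11 in all, crops included, and the job is handed in when it is done.

```bash
ls; mkdir -p pics; python3 - <<'E'
from bench import *
import cv2, numpy as np
print(observe())
for n in("scene","top"):
    p,d=camera(n); c=calibration(n); np.savez(f"pics/{n}0.npz",p=p,d=d,m=c["mtx"],e=c["extrinsics"])
    cv2.imwrite(f"pics/{n}0.png",p[...,::-1]); print(n,np.round(c["mtx"],1).tolist(),np.round(c["extrinsics"],3).tolist())
E
```

```text
pics
{'clock': 0.0, 'joints': array([ 9.87680622e-01,  1.81491684e-01,  1.60799333e+00,  4.82724171e-06,
        1.35378896e+00, -2.06307790e-01]), 'joint_velocities': array([-0.0008851 , -0.00084666,  0.00072929, -0.00010545, -0.00167788,
        0.00074189]), 'joint_torque': array([-2.15416931e-04, -4.33863187e+01, -3.41853940e+01,  7.01782317e-02,
        3.82705126e-02, -8.75087267e-05]), 'tool_pos': array([0.21141902, 0.5344502 , 0.40384475]), 'tcp_rot': array([-3.25443766e-04,  1.87291781e-01,  9.82303966e-01, -7.75111428e-04]), 'wrist_force': array([-0.26945859, -0.46616894,  0.60666888]), 'moment': array([ 0.0442566 , -0.0516555 ,  0.01982639]), 'grasp_force': 0.0, 'opening': 0.08797922814137026}
scene [[513.7, 0.0, 323.1], [0.0, 513.7, 195.8], [0.0, 0.0, 1.0]] [[-0.279, 0.625, -0.729, 1.479], [0.96, 0.174, -0.219, 0.249], [-0.01, -0.761, -0.649, 0.993], [0.0, 0.0, 0.0, 1.0]]
top [[488.2, 0.0, 319.3], [0.0, 488.2, 206.0], [0.0, 0.0, 1.0]] [[0.015, -0.997, 0.078, 0.414], [-1.0, -0.014, 0.012, -0.061], [-0.011, -0.078, -0.997, 1.367], [0.0, 0.0, 0.0, 1.0]]
```

View pics/scene0.png

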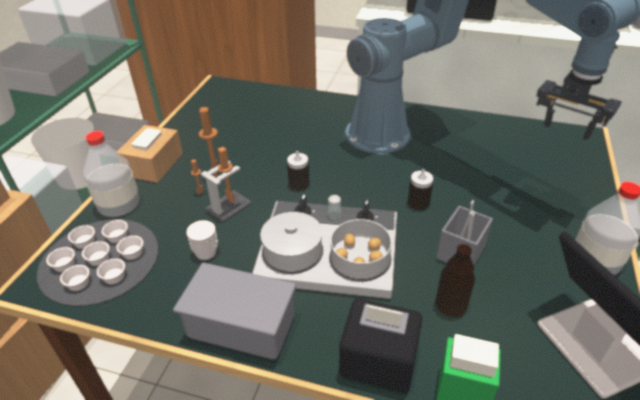

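View pics/top0.png

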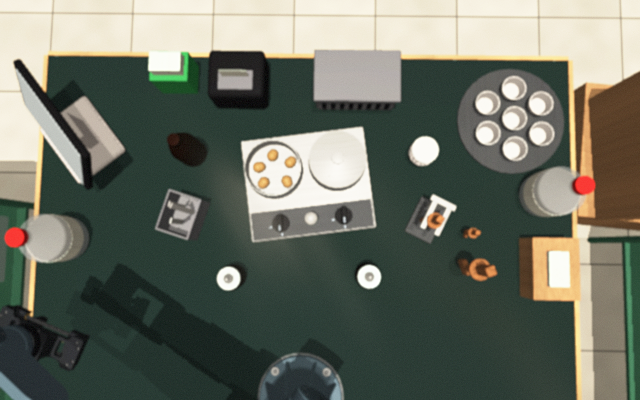

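The open pot is at top (274,169), so its knob is the left (+y) one at (281,223). The middle spoon hangs in the stand at about (437,218). A small spoon stands at (472,232), a large one at (480,268), and the shaker sits between the knobs at (311,217).

```bash
cat >h.py <<'E'
import numpy as np,cv2
def load(f):
    z=np.load(f); return z["p"],z["d"],z["m"],z["e"]
def ray(m,e,u,v,z):
    d=e[:3,:3]@np.linalg.solve(m,[u,v,1.]); return e[:3,3]+d*(z-e[2,3])/d[2]
def cloud(d,m,e):
    v,u=np.indices(d.shape); r=np.stack([u,v,np.ones_like(u)],-1)@np.linalg.inv(m).T
    return (r*d[...,None])@e[:3,:3].T+e[:3,3]
def proj(m,e,p):
    q=m@(e[:3,:3].T@(np.asarray(p)-e[:3,3])); return q[:2]/q[2]
E
python3 - <<'E'
from h import *
p,d,m,e=load("pics/top0.npz"); X=cloud(d,m,e)
for n,(u,v) in dict(counter=(400,300),warmer=(306,200),strip=(262,225),lid=(337,150),shaker=(311,217),spoon=(437,218),big=(480,268),small=(472,232),forkarm=(448,202),jar=(369,275),cup=(424,150),bot=(178,142)).items():
    print(n,np.round(X[v,u],3), d[v,u])
a=cv2.resize(p[180:250,240:500],None,fx=3,fy=3,interpolation=cv2.INTER_CUBIC)
p2=load("pics/scene0.npz")[0]
b=cv2.resize(p2[95:225,170:430],None,fx=3,fy=3,interpolation=cv2.INTER_CUBIC)
cv2.imwrite("pics/crop0.png",np.vstack([a,b])[...,::-1]); print(a.shape,b.shape)
E
```

```text
counter [ 0.264 -0.271  0.001] 1.347279
warmer [ 0.534 -0.008  0.039] 1.3337858
strip [0.464 0.111 0.039] 1.3290097
lid [ 0.658 -0.089  0.116] 1.2657319
shaker [ 0.484 -0.024  0.106] 1.2621747
spoon [ 0.48  -0.327  0.202] 1.16266
big [ 0.364 -0.429  0.2  ] 1.1546917
small [ 0.452 -0.443  0.091] 1.2697833
forkarm [ 0.525 -0.371  0.133] 1.2341874
jar [ 0.338 -0.175  0.112] 1.2437353
cup [ 0.668 -0.321  0.081] 1.2982723
bot [0.659 0.303 0.187] 1.1991404
(210, 780, 3) (390, 780, 3)
```

View pics/crop0.png

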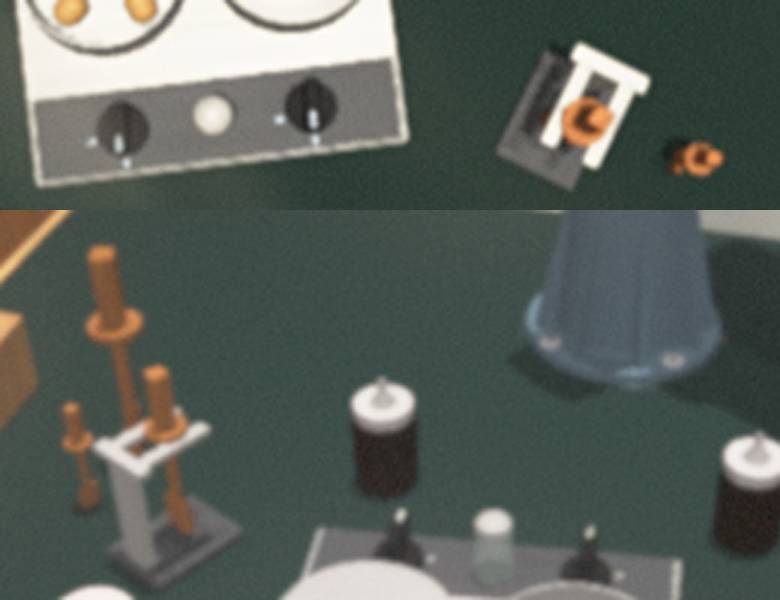

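The closed end of the fork points up and to the right in the top view, so the stand is yawed about -28°. Both knob bars lie roughly along the warmer's x, and the shaker stands between them. Next I measure these precisely.

```bash
python3 - <<'E'
from h import *
p,d,m,e=load("pics/top0.npz"); X=cloud(d,m,e)
ps,ds,ms,es=load("pics/scene0.npz"); S=cloud(ds,ms,es)
def box(X,x0,x1,y0,y1,z0,z1): return (X[...,0]>x0)&(X[...,0]<x1)&(X[...,1]>y0)&(X[...,1]<y1)&(X[...,2]>z0)&(X[...,2]<z1)
def rep(n,X,k):
    P=X[k]; r=cv2.minAreaRect((P[:,:2]*1000).astype(np.float32)); print(n,len(P),"med",np.round(np.median(P,0),4),"rect",np.round(r[0],1),np.round(r[1],1),round(r[2],1),"z",np.round(np.percentile(P[:,2],[5,95]),3))
for nm,Y,I in(("top",X,p),("scene",S,ps)):
    hsv=cv2.cvtColor(I,cv2.COLOR_RGB2HSV); white=(hsv[...,1]<60)&(hsv[...,2]>110)
    print(nm)
    rep("griptop",Y,box(Y,.42,.56,-.40,-.26,.19,.215)&~white)
    rep("collar",Y,box(Y,.42,.56,-.40,-.26,.137,.147)&~white)
    rep("fork",Y,box(Y,.42,.58,-.42,-.26,.125,.145)&white)
    rep("warmertop",Y,box(Y,.40,.80,-.25,.20,.034,.046))
    rep("knobL",Y,box(Y,.42,.51,.0,.11,.075,.092)); rep("knobR",Y,box(Y,.42,.53,-.14,-.06,.075,.092))
    rep("shaker",Y,box(Y,.42,.53,-.06,.02,.09,.12))
    rep("rimL",Y,box(Y,.50,.75,-.03,.18,.093,.108))
    rep("lid",Y,box(Y,.50,.80,-.20,.03,.105,.15))
    rep("jarR",Y,box(Y,.25,.42,-.25,-.1,.09,.15)); rep("jarL",Y,box(Y,.25,.42,.1,.25,.09,.15)); rep("cup",Y,box(Y,.58,.75,-.40,-.25,.07,.1));rep("big",Y,box(Y,.3,.44,-.5,-.38,.12,.4));rep("small",Y,box(Y,.4,.5,-.5,-.40,.05,.4))
# white marks on top: knob line & potatoes
hsv=cv2.cvtColor(p,cv2.COLOR_RGB2HSV)
k=((hsv[...,1]>90)&(hsv[...,0]<25)&(hsv[...,2]>120)).astype(np.uint8); k[:, :235]=0;k[:,305:]=0;k[:130]=0;k[210:]=0
n,l,s,c=cv2.connectedComponentsWithStats(k)
for i in range(1,n):
    if s[i,4]>15: print("potato",np.round(c[i],1),s[i,4],np.round(ray(m,e,*c[i],.062),3),np.round(X[int(c[i][1]),int(c[i][0])],3))
E
```

```text
top
griptop 61 med [ 0.4786 -0.3344  0.2   ] rect [ 479.2 -335. ] [18.9 16.5] 51.4 z [0.192 0.205]
collar 106 med [ 0.4761 -0.3287  0.1408] rect [ 478.9 -332.1] [38.8 32.5] 15.9 z [0.138 0.146]
fork 413 med [ 0.5073 -0.345   0.1347] rect [ 491.7 -342.2] [65.5 88.4] 64.6 z [0.13  0.139]
warmertop 7309 med [ 5.375e-01 -3.000e-04  4.030e-02] rect [613.3 -28.1] [378.7 441.8] 1.4 z [0.036 0.045]
knobL 84 med [0.4707 0.06   0.0848] rect [471.1  60.3] [42.1 13.3] 5.7 z [0.08  0.089]
knobR 83 med [ 0.4943 -0.1103  0.0844] rect [ 494.3 -110.3] [42.3 10.8] 0.3 z [0.081 0.089]
shaker 125 med [ 0.4838 -0.0241  0.1028] rect [483.1 -23.8] [29.  31.6] 1.7 z [0.096 0.108]
rimL 375 med [0.6335 0.0391 0.1012] rect [615.1  62.2] [148.7 184.4] 0.8 z [0.095 0.107]
lid 2471 med [ 0.643  -0.0917  0.1107] rect [681.7 -85.8] [222.7 237.3] 89.6 z [0.106 0.119]
jarR 399 med [ 0.3349 -0.1756  0.0964] rect [ 335.4 -176.1] [56.2 56.8] 44.6 z [0.092 0.108]
jarL 392 med [0.3242 0.1861 0.0964] rect [324.7 187.2] [54.5 55.5] 0.8 z [0.092 0.107]
cup 544 med [ 0.6705 -0.3239  0.0815] rect [ 671.6 -324.7] [68.3 68. ] 86
[... 1119 characters left out ...]
 [0.092 0.112]
jarL 263 med [0.3294 0.1923 0.0988] rect [322.6 191. ] [57.1 59.5] 76.7 z [0.093 0.114]
cup 502 med [ 0.6729 -0.3173  0.0829] rect [ 668.1 -320.8] [70.8 68.2] 40.2 z [0.072 0.086]
big 394 med [ 0.3656 -0.4327  0.1799] rect [ 360.3 -434.2] [48.1 53.2] 50.0 z [0.134 0.239]
small 113 med [ 0.452  -0.4436  0.0919] rect [ 450.2 -441.7] [23.4 27.2] 60.3 z [0.061 0.121]
potato [272.4 154.9] 89 [0.653 0.084 0.062] [0.653 0.084 0.075]
potato [290.1 161.6] 88 [0.635 0.036 0.062] [0.635 0.035 0.073]
potato [258.8 166.6] 89 [0.621 0.12  0.062] [0.621 0.121 0.071]
potato [263.  182.3] 90 [0.578 0.108 0.062] [0.577 0.106 0.077]
potato [286.5 181. ] 90 [0.582 0.045 0.062] [0.581 0.045 0.073]
```

```bash
cat >>h.py <<'E'
from scipy.spatial.transform import Rotation as R
def go(pt,n=None,heading=None,cmd=None):
    "share rows from present (or cmd) TCP to grasp-point target pt; closing-axis heading"
    from bench import observe
    s=observe(); q=s["tcp_rot"]; r=R.from_quat([q[1],q[2],q[3],q[0]])
    t=np.array(pt,float)+[0,0,.147]; dv=r.inv().apply(t-(s["tool_pos"] if cmd is None else cmd)); y=r.apply([0,1,0]); h=np.degrees(np.arctan2(y[1],y[0]))
    print("heading",round(h,1),"z-axis",np.round(r.apply([0,0,1]),4),"grasp",np.round(s["tool_pos"]+r.apply([0,0,.147]),4),"share total",np.round(dv/.3,4))
    if n: print("per row",n,np.round(dv/.3/n,4))
    if heading is not None: print("turn share",round((h-heading)/360,4))
E
python3 -m crank '[[0,0,0,0,0,0.029,1],[0,0,0,0,0,0.029,1],[0,0,0,0,0,0.029,1],[0,0,0,0,0,0.029,1],[0,0,0,0,0,0.029,1],[0,0,0,0,0,0.029,1],[0,0,0,0,0,0.029,1],[0,0,0,0,0,0.029,1],[0,0,0,0,0,0.0285,1],[0,0,0,0,0,0,1]]' 30
python3 -c "
from h import *
go((.479,-.333,.257),21,-25.4)"
```

```text
clock: 1.35
tool_pos: [0.2115, 0.5346, 0.4043]
tcp_rot: [0.0, 0.845, 0.535, -0.0]
wrist_force: [0.8, -0.5, -0.7]
opening: 0.0883
grasp_force: 0.0
heading -25.3 z-axis [-5.e-04 -8.e-04 -1.e+00] grasp [0.2114 0.5344 0.2573] share total [-2.2341  2.0412  0.0026]
per row 21 [-1.064e-01  9.720e-02  1.000e-04]
turn share 0.0003
```

```bash
python3 -m crank '[[-0.106,0.097,0,0,0,0,1],[-0.106,0.097,0,0,0,0,1],[-0.106,0.097,0,0,0,0,1],[-0.106,0.097,0,0,0,0,1],[-0.106,0.097,0,0,0,0,1],[-0.106,0.097,0,0,0,0,1],[-0.106,0.097,0,0,0,0,1],[-0.106,0.097,0,0,0,0,1],[-0.106,0.097,0,0,0,0,1],[-0.106,0.097,0,0,0,0,1],[-0.106,0.097,0,0,0,0,1],[-0.106,0.097,0,0,0,0,1]]'
python3 -m crank '[[-0.106,0.097,0,0,0,0,1],[-0.106,0.097,0,0,0,0,1],[-0.106,0.097,0,0,0,0,1],[-0.106,0.097,0,0,0,0,1],[-0.106,0.097,0,0,0,0,1],[-0.106,0.097,0,0,0,0,1],[-0.106,0.097,0,0,0,0,1],[-0.106,0.097,0,0,0,0,1],[0,0,0,0,0,0,1],[0,0,0,0,0,0,1]]' | head -3
python3 -c "
from h import *
go((.479,-.333,.177),3,-25.4)"
```

```text
clock: 2.85
tool_pos: [0.3636, 0.0389, 0.4048]
tcp_rot: [0.0, 0.844, 0.536, 0.0]
wrist_force: [1.1, -0.2, 0.4]
opening: 0.0881
grasp_force: 0.0
clock: 4.1
tool_pos: [0.4647, -0.2888, 0.4042]
tcp_rot: [-0.001, 0.845, 0.535, -0.0]
heading -25.3 z-axis [-9.0e-04  1.3e-03 -1.0e+00] grasp [ 0.4645 -0.2886  0.2572] share total [-0.1131  0.1064  0.267 ]
per row 3 [-0.0377  0.0355  0.089 ]
turn share 0.0004
```

```bash
python3 -m crank '[[-0.0565,0.053,0,0,0,0,1],[-0.0565,0.053,0,0,0,0,1],[0,0,0.067,0,0,0,1],[0,0,0.067,0,0,0,1],[0,0,0.067,0,0,0,1],[0,0,0.066,0,0,0,1],[0,0,0,0,0,0,1]]' | sed -n 2,5p
python3 -m crank '[[0,0,0,0,0,0,-1],[0,0,0,0,0,0,-1],[0,0,0,0,0,0,-1],[0,0,0,0,0,0,-1],[0,0,0,0,0,0,-1],[0,0,0,0,0,0,-1],[0,0,0,0,0,0,-1],[0,0,0,0,0,0,-1]]' 40
```

```text
tool_pos: [0.4787, -0.3318, 0.3233]
tcp_rot: [-0.002, 0.844, 0.536, -0.0]
wrist_force: [-0.4, 0.0, 0.6]
opening: 0.088
clock: 5.98
tool_pos: [0.4792, -0.3336, 0.3246]
tcp_rot: [-0.0, 0.845, 0.535, -0.0]
wrist_force: [-0.5, 0.2, 0.1]
opening: 0.0178
grasp_force: 38.9
```

```bash
python3 -m crank '[[0,0,-0.02,0,0,0,-1],[0,0,-0.02,0,0,0,-1],[0,0,0,0,0,0,-1],[0,-0.05,0,0,0,0,-1],[0,-0.05,0,0,0,0,-1],[0,-0.06,0,0,0,0,-1],[0,-0.06,0,0,0,0,-1],[0,-0.06,0,0,0,0,-1],[0,0,0,0,0,0,-1]]'
python3 -m crank '[[0,0,-0.07,0,0,0,-1],[0,0,-0.1,0,0,0,-1],[0,0,-0.1,0,0,0,-1],[0,0,-0.1,0,0,0,-1],[0,0,-0.09,0,0,0,-1],[0,0,0,0,0,0,-1]]'
python3 - <<'E'
from h import *
from bench import *
go((.614,.0814,.317),11)
for n in("scene","top"):
    p,d=camera(n); c=calibration(n); np.savez(f"pics/{n}1.npz",p=p,d=d,m=c["mtx"],e=c["extrinsics"])
p=np.load("pics/scene1.npz")["p"]; cv2.imwrite("pics/s1.png",cv2.resize(p[40:260,150:430],None,fx=2.5,fy=2.5)[...,::-1])
E
```

```text
clock: 7.1
tool_pos: [0.4027, -0.2973, 0.3366]
tcp_rot: [-0.0, 0.845, 0.534, -0.0]
wrist_force: [-0.4, -0.2, -1.7]
opening: 0.0187
grasp_force: 38.9
clock: 7.85
tool_pos: [0.404, -0.2982, 0.477]
tcp_rot: [0.003, 0.845, 0.535, 0.0]
wrist_force: [-0.2, 0.4, -0.6]
opening: 0.0183
grasp_force: 38.9
heading -25.4 z-axis [ 0.0035 -0.004  -1.    ] grasp [ 0.4046 -0.2988  0.33  ] share total [1.4432 0.0902 0.0406]
per row 11 [0.1312 0.0082 0.0037]
```

View pics/s1.png

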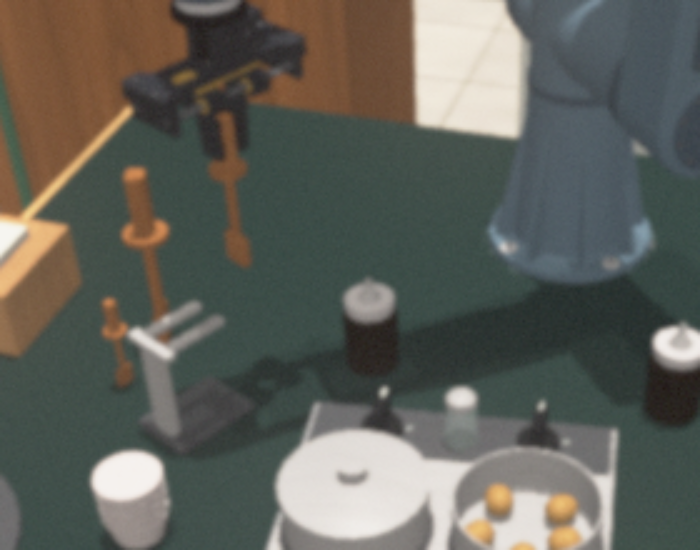

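The spoon hangs upright in the gripper and the stand is now clear. I move it over the pot and refine the pot centre and fork position.

```bash
python3 -m crank '[[0.1312,0.008,0,0,0,0,-1],[0.1312,0.008,0,0,0,0,-1],[0.1312,0.008,0,0,0,0,-1],[0.1312,0.008,0,0,0,0,-1],[0.1312,0.008,0,0,0,0,-1],[0.1312,0.008,0,0,0,0,-1],[0.1312,0.008,0,0,0,0,-1],[0.1312,0.008,0,0,0,0,-1],[0.1312,0.008,0,0,0,0,-1],[0.1312,0.008,0,0,0,0,-1],[0.1312,0.008,0,0,0,0,-1],[0,0,0,0,0,0,-1]]'
python3 - <<'E'
from h import *
from scipy.optimize import least_squares
go((.614,.0814,.212),4)
for n in("scene","top"):
    p,d,m,e=load(f"pics/{n}1.npz"); X=cloud(d,m,e)
    rr=np.hypot(X[...,0]-.614,X[...,1]-.0814); k=(rr<.088)&(rr>.06)&(X[...,2]>.094)&(X[...,2]<.108)
    P=X[k]; f=least_squares(lambda c:np.hypot(P[:,0]-c[0],P[:,1]-c[1])-c[2],[.614,.081,.073],loss="soft_l1",f_scale=.003).x
    print(n,"pot",len(P),np.round(f,4))
    h=cv2.cvtColor(p,cv2.COLOR_RGB2HSV)
    k=(X[...,0]>.42)&(X[...,0]<.58)&(X[...,1]>-.42)&(X[...,1]<-.26)&(X[...,2]>.122)&(X[...,2]<.148)
    P=X[k]; r=cv2.minAreaRect((P[:,:2]*1000).astype(np.float32)); print("fork",len(P),np.round(r[0],1),np.round(r[1],1),round(r[2],1),np.median(P[:,2]))
    a=np.radians(-25.4); L=(P[:,:2]-[.4825,-.337])@np.array([[np.cos(a),-np.sin(a)],[np.sin(a),np.cos(a)]])*1000
    A=L[(L[:,0]<28)]
    for s in(A[A[:,1]>0],A[A[:,1]<0]): 
        q=np.polyfit(s[:,0],s[:,1],1); print(" arm mean y",np.round(s[:,1].mean(),1),"x min/max",np.round(np.percentile(L[:,0],[0.5,99.5]),1),"slope deg",np.round(np.degrees(q[0]),1))
E
```

```text
clock: 9.45
tool_pos: [0.6131, 0.0845, 0.4719]
tcp_rot: [-0.001, 0.844, 0.536, -0.001]
wrist_force: [0.1, 0.2, -0.4]
opening: 0.0182
grasp_force: 38.9
heading -25.2 z-axis [-3.5e-03  7.0e-04 -1.0e+00] grasp [0.6125 0.0846 0.3249] share total [-0.0076  0.0085  0.3762]
per row 4 [-0.0019  0.0021  0.0941]
scene pot 490 [0.614  0.0832 0.0731]
fork 365 [ 490.6 -337.4] [66.2 90.6] 62.8 0.13578167473118663
 arm mean y 22.9 x min/max [-37.2  52. ] slope deg -0.5
 arm mean y -16.3 x min/max [-37.2  52. ] slope deg -0.9
top pot 245 [0.6151 0.0796 0.0729]
fork 316 [ 495.8 -338.5] [49.4 88.9] 69.7 0.13429488321592453
 arm mean y 19.5 x min/max [-32.5  54.7] slope deg -0.2
 arm mean y -16.5 x min/max [-32.5  54.7] slope deg 0.9
```

```bash
python3 -m crank '[[-0.007,0.009,0.09,0,0,0,-1],[0,0,0.1,0,0,0,-1],[0,0,0.1,0,0,0,-1],[0,0,0.08,0,0,0,-1],[0,0,0,0,0,0,-1],[0,0,0,0,0,0,-1]]'
python3 -c "
from h import *
go((.6145,.0814,.211))"
```

```text
clock: 10.2
tool_pos: [0.6142, 0.0787, 0.3641]
tcp_rot: [0.0, 0.845, 0.534, 0.0]
wrist_force: [-0.2, -0.3, -0.7]
opening: 0.0184
grasp_force: 38.9
heading -25.4 z-axis [ 3.e-04 -2.e-04 -1.e+00] grasp [0.6143 0.0787 0.2171] share total [ 0.0085 -0.0031  0.0202]
```

```bash
python3 -m crank '[[0,0,0.013,0,0,0,-1],[0.04,0.014,0,0,0,0,-1],[0.04,0.014,0,0,0,0,-1],[0.04,0.014,0,0,0,0,-1],[-0.021,0.037,0,0,0,0,-1],[-0.033,0.027,0,0,0,0,-1],[-0.04,0.015,0,0,0,0,-1],[-0.043,0,0,0,0,0,-1],[-0.04,-0.015,0,0,0,0,-1],[-0.033,-0.027,0,0,0,0,-1],[-0.021,-0.037,0,0,0,0,-1],[-0.007,-0.042,0,0,0,0,-1]]'
python3 -m crank '[[0.007,-0.042,0,0,0,0,-1],[0.021,-0.037,0,0,0,0,-1],[0.033,-0.027,0,0,0,0,-1],[0.04,-0.015,0,0,0,0,-1],[0.043,0,0,0,0,0,-1],[0.04,0.015,0,0,0,0,-1],[0.033,0.027,0,0,0,0,-1],[0.021,0.037,0,0,0,0,-1],[0.007,0.042,0,0,0,0,-1],[-0.007,0.042,0,0,0,0,-1],[0,0,0,0,0,0,-1]]'
python3 - <<'E'
from h import *
from bench import *
go((.6145,.0814,.211))
for n in("scene","top"):
    p,d=camera(n); c=calibration(n); np.savez(f"pics/{n}2.npz",p=p,d=d,m=c["mtx"],e=c["extrinsics"])
p=np.load("pics/scene2.npz")["p"];t=np.load("pics/top2.npz")["p"]
cv2.imwrite("pics/s2.png",np.hstack([cv2.resize(x,(400,400),interpolation=cv2.INTER_CUBIC) for x in(p[180:310,290:420],t[110:240,220:350])])[...,::-1])
E
```

```text
clock: 11.7
tool_pos: [0.5983, 0.0465, 0.36]
tcp_rot: [0.001, 0.845, 0.534, -0.0]
wrist_force: [-0.3, -0.0, -0.5]
opening: 0.0174
grasp_force: 40.0
clock: 13.08
tool_pos: [0.6408, 0.1054, 0.3585]
tcp_rot: [-0.0, 0.845, 0.534, -0.003]
wrist_force: [-3.2, -3.7, 0.1]
opening: 0.0178
grasp_force: 40.0
heading -25.4 z-axis [-0.0044 -0.0025 -1.    ] grasp [0.6401 0.105  0.2115] share total [-0.1098 -0.0448  0.0021]
```

View pics/s2.png

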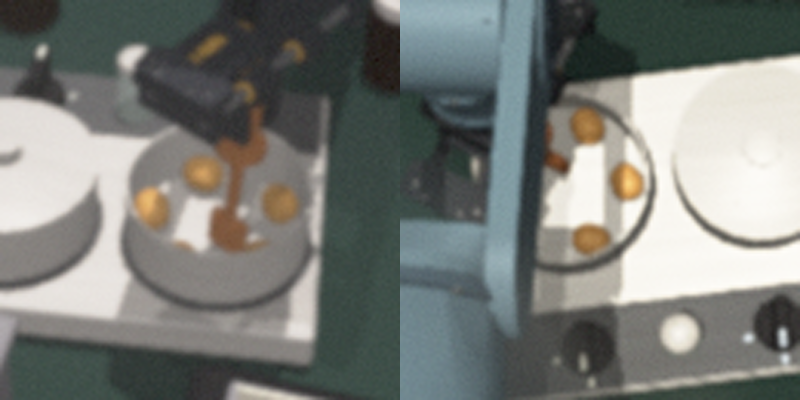

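The potatoes are all still in the pot, but the edge-on blade slips past some of them near the wall. I widen the path to an ellipse for the next lap.

```bash
python3 -c "
import numpy as np
f=np.radians(np.arange(20,381,20)); P=np.c_[40*np.cos(f),50*np.sin(f)]/300
P=np.vstack([[[.1098,.0448]],P]); print(np.round(np.diff(P,axis=0),3).tolist())"
```

```text
[[0.015, 0.012], [-0.023, 0.05], [-0.035, 0.037], [-0.044, 0.02], [-0.046, 0.0], [-0.044, -0.02], [-0.035, -0.037], [-0.023, -0.05], [-0.008, -0.057], [0.008, -0.057], [0.023, -0.05], [0.035, -0.037], [0.044, -0.02], [0.046, -0.0], [0.044, 0.02], [0.035, 0.037], [0.023, 0.05], [0.008, 0.057], [-0.008, 0.057]]
```

```bash
python3 -m crank '[[0.015,0.012,0,0,0,0,-1],[-0.023,0.05,0,0,0,0,-1],[-0.035,0.037,0,0,0,0,-1],[-0.044,0.02,0,0,0,0,-1],[-0.046,0,0,0,0,0,-1],[-0.044,-0.02,0,0,0,0,-1],[-0.035,-0.037,0,0,0,0,-1],[-0.023,-0.05,0,0,0,0,-1],[-0.008,-0.057,0,0,0,0,-1]]'
python3 -m crank '[[0.008,-0.057,0,0,0,0,-1],[0.023,-0.05,0,0,0,0,-1],[0.035,-0.037,0,0,0,0,-1],[0.044,-0.02,0,0,0,0,-1],[0.046,0,0,0,0,0,-1],[0.044,0.02,0,0,0,0,-1],[0.035,0.037,0,0,0,0,-1],[0.023,0.05,0,0,0,0,-1]]'
python3 - <<'E'
from h import *
from bench import *
go((.6145,.0814,.211))
for n in("scene","top"):
    p,d=camera(n); c=calibration(n); np.savez(f"pics/{n}3.npz",p=p,d=d,m=c["mtx"],e=c["extrinsics"])
p=np.load("pics/scene3.npz")["p"];t=np.load("pics/top3.npz")["p"]
cv2.imwrite("pics/s3.png",np.hstack([cv2.resize(x,(400,400),interpolation=cv2.INTER_CUBIC) for x in(p[180:310,290:420],t[110:240,220:350])])[...,::-1])
E
```

```text
clock: 14.3
tool_pos: [0.5981, 0.0465, 0.3604]
tcp_rot: [-0.0, 0.845, 0.534, 0.003]
wrist_force: [3.1, 3.9, -1.1]
opening: 0.0178
grasp_force: 40.0
clock: 15.3
tool_pos: [0.6157, 0.1238, 0.3601]
tcp_rot: [0.001, 0.845, 0.535, -0.0]
wrist_force: [-0.7, 0.2, -1.6]
opening: 0.0175
grasp_force: 40.0
heading -25.3 z-axis [ 5.e-04 -9.e-04 -1.e+00] grasp [0.6157 0.1237 0.2131] share total [-0.1294  0.057   0.0072]
```

View pics/s3.png

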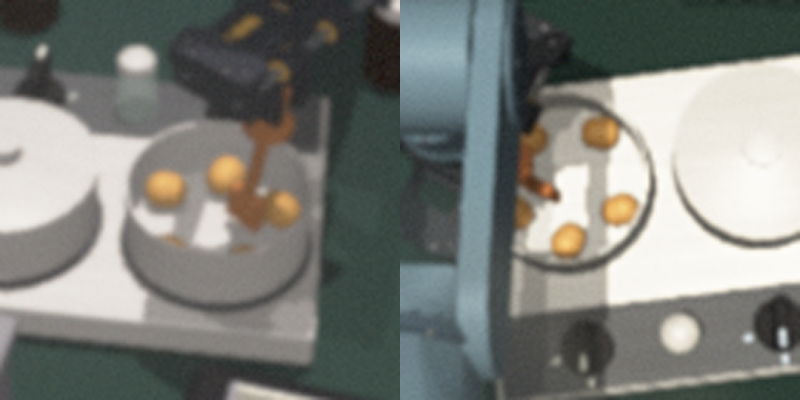

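```bash
python3 -c "
import numpy as np
f=np.radians(np.arange(-20,331,10)); P=np.c_[41*np.cos(f),50*np.sin(f)]/300
d=np.round(np.diff(P,axis=0),3).tolist()
for i in (0,12,24): print(d[i:i+12])"
```

```text
[[0.006, 0.028], [0.002, 0.029], [-0.002, 0.029], [-0.006, 0.028], [-0.01, 0.026], [-0.014, 0.024], [-0.017, 0.021], [-0.02, 0.017], [-0.022, 0.012], [-0.023, 0.008], [-0.024, 0.003], [-0.024, -0.003]]
[[-0.023, -0.008], [-0.022, -0.012], [-0.02, -0.017], [-0.017, -0.021], [-0.014, -0.024], [-0.01, -0.026], [-0.006, -0.028], [-0.002, -0.029], [0.002, -0.029], [0.006, -0.028], [0.01, -0.026], [0.014, -0.024]]
[[0.017, -0.021], [0.02, -0.017], [0.022, -0.012], [0.023, -0.008], [0.024, -0.003], [0.024, 0.003], [0.023, 0.008], [0.022, 0.012], [0.02, 0.017], [0.017, 0.021], [0.014, 0.024]]
```

```bash
cat >>h.py <<'E'
def snap(tag):
    from bench import camera,calibration
    o=[]
    for n in("scene","top"):
        p,d=camera(n); c=calibration(n); m,e=c["mtx"],c["extrinsics"]; np.savez(f"pics/{n}{tag}.npz",p=p,d=d,m=m,e=e)
        X=cloud(d,m,e); h=cv2.cvtColor(p,cv2.COLOR_RGB2HSV)
        k=((h[...,0]>12)&(h[...,0]<26)&(h[...,1]>110)&(h[...,2]>120)&(np.hypot(X[...,0]-.6145,X[...,1]-.0814)<.075)&(X[...,2]<.088)).astype(np.uint8)
        _,l,s,c=cv2.connectedComponentsWithStats(k)
        print(n,[(tuple(((ray(m,e,*c[i],.062)[:2]-[.6145,.0814])*1000).round().astype(int).tolist()),int(s[i,4])) for i in range(1,len(s)) if s[i,4]>12])
E
python3 -c "from h import *;snap('4a')"
python3 -m crank '[[0.006,0.028,0,0,0,0,-1],[0.002,0.029,0,0,0,0,-1],[-0.002,0.029,0,0,0,0,-1],[-0.006,0.028,0,0,0,0,-1],[-0.01,0.026,0,0,0,0,-1],[-0.014,0.024,0,0,0,0,-1],[-0.017,0.021,0,0,0,0,-1],[-0.02,0.017,0,0,0,0,-1],[-0.022,0.012,0,0,0,0,-1],[-0.023,0.008,0,0,0,0,-1],[-0.024,0.003,0,0,0,0,-1],[-0.024,-0.003,0,0,0,0,-1]]' |sed -n '1,4p'
python3 -c "from h import *;snap('4b')"
python3 -m crank '[[-0.023,-0.008,0,0,0,0,-1],[-0.022,-0.012,0,0,0,0,-1],[-0.02,-0.017,0,0,0,0,-1],[-0.017,-0.021,0,0,0,0,-1],[-0.014,-0.024,0,0,0,0,-1],[-0.01,-0.026,0,0,0,0,-1],[-0.006,-0.028,0,0,0,0,-1],[-0.002,-0.029,0,0,0,0,-1],[0.002,-0.029,0,0,0,0,-1],[0.006,-0.028,0,0,0,0,-1],[0.01,-0.026,0,0,0,0,-1],[0.014,-0.024,0,0,0,0,-1]]' |sed -n '1,4p'
python3 -c "from h import *;snap('4c');go((.6145,.0814,.211))"
```

```text
scene [((-55, -1), 90), ((-27, -48), 94), ((-28, 48), 89)]
top [((45, -31), 91), ((37, 27), 14), ((-23, -48), 76), ((-29, 35), 22), ((-50, -2), 81)]
clock: 17.0
tool_pos: [0.6534, 0.0553, 0.3577]
tcp_rot: [-0.005, 0.845, 0.535, -0.002]
wrist_force: [-8.5, 8.3, -0.3]
scene [((-52, 0), 78), ((-26, -52), 71), ((-29, 46), 92), ((19, -26), 26)]
top [((33, 33), 55), ((-23, -52), 57)]
clock: 18.6
tool_pos: [0.5743, 0.0653, 0.3634]
tcp_rot: [0.006, 0.845, 0.535, 0.006]
wrist_force: [14.1, -4.4, 0.9]
scene [((-39, 8), 89), ((-29, 46), 92), ((15, -44), 16)]
top []
heading -25.3 z-axis [ 0.017  -0.0029 -0.9999] grasp [0.5768 0.0652 0.2166] share total [0.1047 0.0981 0.0206]
```

```bash
python3 - <<'E'
import cv2,numpy as np
a=[np.load(f"pics/scene4{x}.npz")["p"][130:310,290:430] for x in"bc"]
cv2.imwrite("pics/s4.png",np.hstack([cv2.resize(x,(400,514),interpolation=cv2.INTER_CUBIC) for x in a])[...,::-1])
E
```

```text
(no output)
```

View pics/s4.png

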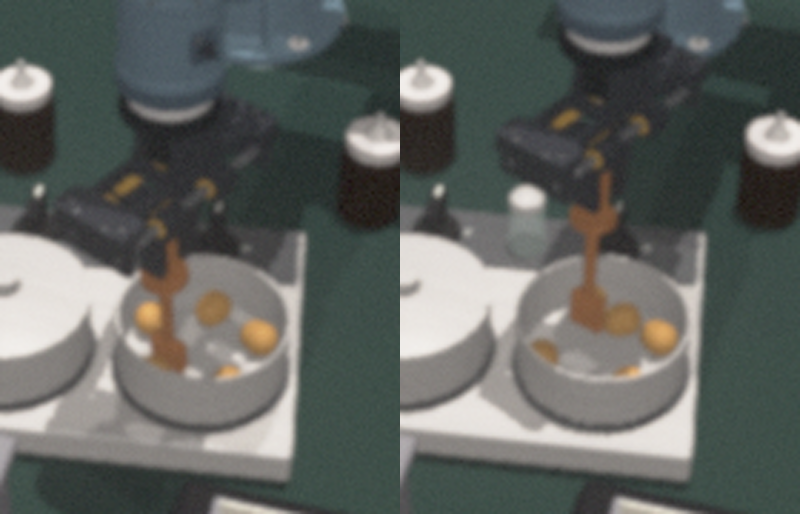

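```bash

python3 -m crank '[[0.017,-0.021,0,0,0,0,-1],[0.02,-0.017,0,0,0,0,-1],[0.022,-0.012,0,0,0,0,-1],[0.023,-0.008,0,0,0,0,-1],[0.024,-0.003,0,0,0,0,-1],[0.024,0.003,0,0,0,0,-1]]' 60 |sed -n '1,4p'
python3 -c "from h import *;snap('5a')"
python3 -m crank '[[0.023,0.008,0,0,0,0,-1],[0.022,0.012,0,0,0,0,-1],[0.02,0.017,0,0,0,0,-1],[0.017,0.021,0,0,0,0,-1],[0.014,0.024,0,0,0,0,-1]]' |sed -n '1,4p'
python3 -c "from h import *;snap('5b');go((.6145,.0814,.211))"
```

```text
clock: 19.45
tool_pos: [0.5764, 0.1055, 0.3654]
tcp_rot: [0.009, 0.845, 0.534, 0.005]
wrist_force: [9.9, -13.6, 8.9]
scene [((-52, -5), 85), ((-32, 46), 107), ((15, -44), 19)]
top [((26, -48), 86), ((-50, -7), 75)]
clock: 20.18
tool_pos: [0.6076, 0.1225, 0.3608]
tcp_rot: [0.003, 0.845, 0.534, -0.0]
wrist_force: [2.5, -5.2, 0.5]
scene [((-54, -6), 90), ((-54, 30), 13), ((-24, 50), 89), ((14, -45), 25)]
top [((25, -48), 87), ((-46, 8), 173)]
heading -25.4 z-axis [ 0.0034 -0.0036 -1.    ] grasp [0.6085 0.1222 0.2136] share total [-0.1152  0.0788  0.0092]
```

```bash

python3 -m crank '[[-0.058,0.039,0,0,0,0,-1],[-0.058,0.039,0,0,0,0,-1],[-0.05,0,0.012,0,0,0,-1],[-0.05,0,0,0,0,0,-1],[-0.045,0,0,0,0,0,-1],[0,0,0,0,0,0,-1]]' 60 |sed -n '1,4p'
python3 -c "from h import *;snap('6a');go((.6145,.0814,.209))"
python3 -m crank '[[0.002,-0.0255,0,0,0,0.0278,-1],[0.002,-0.0255,0,0,0,0.0278,-1],[0.002,-0.0255,0,0,0,0.0278,-1],[0.002,-0.0255,0,0,0,0.0278,-1],[0.002,-0.0255,0,0,0,0.0278,-1],[0.002,-0.0255,0,0,0,0.0278,-1],[0.002,-0.0255,0,0,0,0.0278,-1]]' |sed -n '1,4p'
python3 -c "from h import *;snap('6b');go((.6145,.0814,.209))"
```

```text
clock: 21.02
tool_pos: [0.5943, 0.0435, 0.3567]
tcp_rot: [-0.001, 0.845, 0.534, 0.002]
wrist_force: [1.7, 5.4, -0.4]
scene [((-40, 25), 261), ((14, -45), 26)]
top [((-21, 51), 87), ((-37, 22), 42)]
heading -25.4 z-axis [ 0.0018  0.0022 -1.    ] grasp [0.5946 0.0441 0.2097] share total [0.1419 0.0069 0.0026]
clock: 22.0
tool_pos: [0.5709, 0.0844, 0.3581]
tcp_rot: [0.004, 0.999, -0.05, 0.004]
wrist_force: [6.0, -11.8, -0.5]
scene [((-36, 37), 207), ((13, -45), 21)]
top [((29, -47), 61)]
heading -95.6 z-axis [ 0.0034 -0.003  -1.    ] grasp [0.5703 0.0858 0.2103] share total [0.1498 0.0014 0.0048]
```

```bash

python3 -m crank '[[0.002,-0.0255,0,0,0,0.0278,-1],[0.002,-0.0255,0,0,0,0.0278,-1],[0.002,-0.0255,0,0,0,0.0278,-1],[0.002,-0.0255,0,0,0,0.0278,-1],[0.002,-0.0255,0,0,0,0.0278,-1],[0.002,-0.0255,0,0,0,0.0278,-1],[0,0,0,0,0,0,-1]]' |sed -n '1,4p'
python3 - <<'E'
from h import *
snap('6c');go((.6145,.0814,.209))
from bench import observe; print(observe()["joints"].round(2))
a=[np.load(f"pics/{n}6c.npz")["p"] for n in("scene","top")]
a=[a[0][130:310,290:430],a[1][100:280,210:350]]
cv2.imwrite("pics/s6.png",np.hstack([cv2.resize(x,(400,514),interpolation=cv2.INTER_CUBIC) for x in a])[...,::-1])
E
```

```text
clock: 22.98
tool_pos: [0.5947, 0.1223, 0.3559]
tcp_rot: [0.001, 0.842, -0.54, 0.001]
wrist_force: [3.2, -3.6, -2.7]
scene [((-18, 49), 84), ((13, -46), 20)]
top [((54, 19), 67), ((36, -37), 178)]
heading -155.2 z-axis [ 0.0014 -0.002  -1.    ] grasp [0.5948 0.1221 0.209 ] share total [ 0.1517 -0.0031  0.0005]
[ 0.01  0.3   1.57 -0.    1.28  2.72]
```

View pics/s6.png

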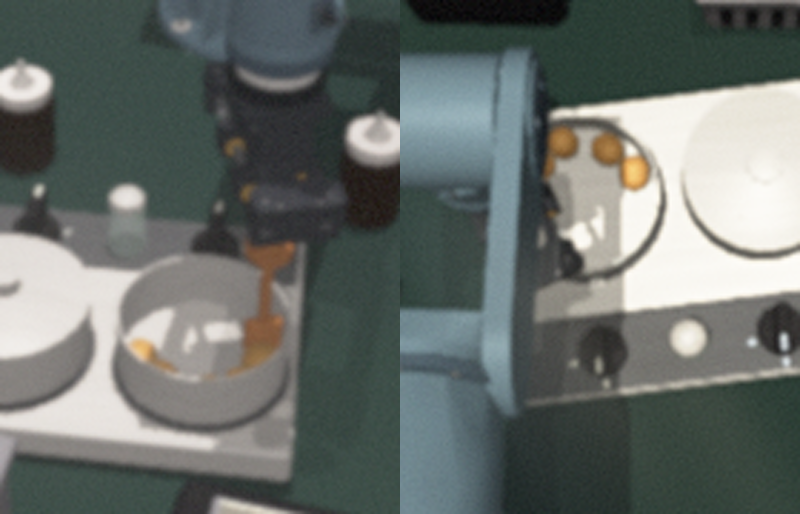

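```bash

python3 -m crank '[[0.002,-0.0255,0,0,0,0.0278,-1],[0.002,-0.0255,0,0,0,0,-1],[0.0065,-0.0245,0,0,0,0,-1],[0.011,-0.023,0,0,0,0,-1],[0.015,-0.021,0,0,0,0,-1],[0.018,-0.018,0,0,0,0,-1],[0,0,0,0,0,0,-1]]' |sed -n '1,4p'
python3 -m crank '[[0.03,0.036,0,0,0,0,-1],[0.03,0.036,0,0,0,0,-1],[0.03,0.036,0,0,0,0,-1],[0,0,-0.1,0,0,0,-1],[0,0,-0.1,0,0,0,-1],[0,0,-0.1,0,0,0,-1],[0,0,-0.1,0,0,0,-1],[0,0,0,0,0,0,-1]]' |sed -n '1,4p'
python3 - <<'E'
from h import *
snap('7');go((.4834,-.3348,.33),None,-25.4)
E
```

```text
clock: 23.95
tool_pos: [0.6337, 0.1178, 0.3522]
tcp_rot: [0.008, 0.792, -0.61, -0.007]
wrist_force: [-17.1, -6.4, 2.8]
clock: 24.95
tool_pos: [0.6137, 0.0844, 0.4795]
tcp_rot: [-0.002, 0.791, -0.612, 0.003]
wrist_force: [0.2, 0.1, -1.3]
scene [((8, -51), 37)]
top [((38, -35), 232)]
heading -165.5 z-axis [-0.e+00  1.e-04 -1.e+00] grasp [0.6132 0.0845 0.3285] share total [ 1.2442  0.7696 -0.0052]
turn share -0.3891
```

```bash

python3 -m crank '[[0,0,0,0,0,-0.0285,-1],[0,0,0,0,0,-0.0285,-1],[0,0,0,0,0,-0.0285,-1],[0,0,0,0,0,-0.0285,-1],[0,0,0,0,0,-0.0285,-1],[0,0,0,0,0,-0.0285,-1],[0,0,0,0,0,-0.0285,-1],[0,0,0,0,0,-0.0285,-1],[0,0,0,0,0,-0.0285,-1],[0,0,0,0,0,-0.0285,-1],[0,0,0,0,0,-0.0285,-1],[0,0,0,0,0,-0.0285,-1]]' |sed -n '1,3p'
python3 -m crank '[[0,0,0,0,0,-0.024,-1],[0,0,0,0,0,-0.023,-1],[0,0,0,0,0,0,-1]]' |sed -n '1,3p'
python3 - <<'E'
from h import *
go((.4037,-.298,.328),11,-25.4)
E
```

```text
clock: 26.55
tool_pos: [0.6131, 0.0846, 0.4736]
tcp_rot: [-0.001, 0.914, 0.407, -0.002]
clock: 26.92
tool_pos: [0.6132, 0.0846, 0.474]
tcp_rot: [-0.001, 0.846, 0.534, -0.001]
heading -25.5 z-axis [-3.1e-03  2.0e-04 -1.0e+00] grasp [0.6127 0.0846 0.327 ] share total [-1.4518e+00 -8.1100e-02 -1.4000e-03]
per row 11 [-1.32e-01 -7.40e-03 -1.00e-04]
turn share -0.0003
```

```bash

python3 -m crank '[[-0.132,-0.0075,0,0,0,0,-1],[-0.132,-0.0075,0,0,0,0,-1],[-0.132,-0.0075,0,0,0,0,-1],[-0.132,-0.0075,0,0,0,0,-1],[-0.132,-0.0075,0,0,0,0,-1],[-0.132,-0.0075,0,0,0,0,-1],[-0.132,-0.0075,0,0,0,0,-1],[-0.132,-0.0075,0,0,0,0,-1],[-0.132,-0.0075,0,0,0,0,-1],[-0.132,-0.0075,0,0,0,0,-1],[-0.132,-0.0075,0,0,0,0,-1],[0,0,0,0,0,0,-1]]' |sed -n '1,3p'
python3 - <<'E'
from h import *
snap('8');go((.4037,-.298,.193))
o=[]
for n in("scene","top"):
    p,d,m,e=load(f"pics/{n}8.npz"); X=cloud(d,m,e); h=cv2.cvtColor(p,cv2.COLOR_RGB2HSV)
    k=(h[...,0]<18)&(h[...,1]>90)&(np.hypot(X[...,0]-.404,X[...,1]+.298)<.05)&(X[...,2]>.15)
    P=X[k]
    for a,b in((.17,.2),(.2,.23),(.23,.26),(.26,.28),(.28,.293)):
        Q=P[(P[:,2]>a)&(P[:,2]<b)]
        if len(Q)>5: print(n,a,len(Q),np.round(np.median(Q,0),4),np.round(Q[:,2].min(),3))
t=np.load("pics/top8.npz")["p"][110:240,220:350];s=np.load("pics/scene8.npz")["p"][60:260,170:420]
cv2.imwrite("pics/s8.png",np.hstack([cv2.resize(t,(320,320),interpolation=cv2.INTER_CUBIC),cv2.resize(s,(400,320),interpolation=cv2.INTER_CUBIC)])[...,::-1])
E
```

```text
clock: 28.42
tool_pos: [0.4027, -0.2998, 0.475]
tcp_rot: [-0.001, 0.847, 0.531, -0.0]
scene [((9, -49), 41)]
top [((38, -4), 437)]
heading -25.6 z-axis [-6.0e-04  1.5e-03 -1.0e+00] grasp [ 0.4037 -0.2977  0.3283] share total [-8.00e-04  3.00e-04  4.51e-01]
scene 0.17 67 [ 0.4035 -0.3017  0.1875] 0.174
scene 0.2 55 [ 0.4016 -0.3025  0.2088] 0.2
scene 0.23 30 [ 0.4021 -0.3014  0.2438] 0.23
scene 0.26 22 [ 0.4019 -0.3025  0.2705] 0.26
scene 0.28 40 [ 0.4114 -0.3002  0.2912] 0.287
```

View pics/s8.png

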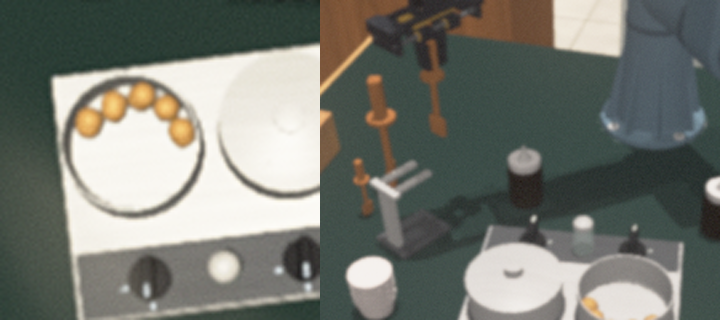

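All five potatoes lie in an arc at the far (+x) side of the pot, crop pixels (88,122) to (182,132). They were spread evenly round the ring before, so most have shifted well over a width. The spoon hangs straight in the gripper. Next I lower it and hang it back.

```bash

python3 -m crank '[[0,0,0.1,0,0,0,-1],[0,0,0.12,0,0,0,-1],[0,0,0.12,0,0,0,-1],[0,0,0.08,0,0,0,-1],[0,0,0.04,0,0,0,-1],[0,0,0,0,0,0,-1],[0,0,0,0,0,0,-1]]' |sed -n '1,4p'
python3 - <<'E'
from h import *
go((.4805,-.3343,.1895),6,-25.5)
E
```

```text
clock: 29.4
tool_pos: [0.4045, -0.2981, 0.3393]
tcp_rot: [0.001, 0.845, 0.534, 0.0]
wrist_force: [0.6, -0.9, -0.3]
heading -25.4 z-axis [ 0.0012 -0.0014 -1.    ] grasp [ 0.4047 -0.2983  0.1923] share total [-2.000e-04  2.807e-01  9.700e-03]
per row 6 [-0.      0.0468  0.0016]
turn share 0.0002
```

```bash

python3 -m crank '[[0,0.04,0,0,0,0,-1],[0,0.04,0,0,0,0,-1],[0,0.04,0,0,0,0,-1],[0,0.04,0,0,0,0,-1],[0,0.04,0,0,0,0,-1],[0,0.04,0,0,0,0,-1],[0,0.04,0,0,0,0,-1],[0,0,0,0,0,0,-1],[0,0,0,0,0,0,-1]]' |sed -n '1,4p'
python3 -m crank '[[0,0,0.015,0,0,0,-1],[0,0,0.015,0,0,0,-1],[0,0,0.012,0,0,0,-1],[0,0,0,0,0,0,-1],[0,0,0,0,0,0,-1]]'
```

```text
clock: 30.52
tool_pos: [0.4797, -0.3339, 0.3379]
tcp_rot: [-0.0, 0.845, 0.534, -0.0]
wrist_force: [-0.1, 0.6, -0.8]
clock: 31.15
tool_pos: [0.4798, -0.3341, 0.3256]
tcp_rot: [0.0, 0.845, 0.534, -0.0]
wrist_force: [0.2, 0.1, -0.4]
opening: 0.0168
grasp_force: 60.0
```

```bash

python3 -m crank '[[0,0,0.006,0,0,0,-1],[0,0,0,0,0,0,-1]]' |sed -n '2,4p'
python3 -m crank '[[0,0,0.005,0,0,0,-1],[0,0,0,0,0,0,-1]]' |sed -n '2,4p'
```

```text
tool_pos: [0.48, -0.3343, 0.3244]
tcp_rot: [0.0, 0.845, 0.534, 0.0]
wrist_force: [-1.3, 0.7, 2.7]
tool_pos: [0.48, -0.3343, 0.3242]
tcp_rot: [0.001, 0.845, 0.534, 0.0]
wrist_force: [-4.4, 2.5, 12.6]
```

```bash

python3 -m crank '[[0,0,-0.004,0,0,0,-1],[0,0,0,0,0,0,-0.5],[0,0,0,0,0,0,0],[0,0,0,0,0,0,0.5],[0,0,0,0,0,0,1],[0,0,0,0,0,0,1],[0,0,0,0,0,0,1],[0,0,0,0,0,0,1]]' 20|sed -n '1,6p'
python3 -m crank '[[0,0,-0.06,0,0,0,1],[0,0,-0.1,0,0,0,1],[0,0,-0.12,0,0,0,1],[0,0,0,0,0,0,1]]'|sed -n '1,3p'
python3 - <<'E'
from h import *
snap('9');go((.4704,.062,.257),12,95)
p=np.load("pics/scene9.npz")["p"]; cv2.imwrite("pics/s9.png",cv2.resize(p[60:250,150:350],None,fx=3,fy=3,interpolation=cv2.INTER_CUBIC)[...,::-1])
E
```

```text
clock: 32.65
tool_pos: [0.4798, -0.3341, 0.3234]
tcp_rot: [0.0, 0.845, 0.534, -0.0]
wrist_force: [0.1, 0.5, -0.2]
opening: 0.08
grasp_force: 0.0
clock: 33.15
tool_pos: [0.4806, -0.3348, 0.4123]
tcp_rot: [0.004, 0.845, 0.534, 0.001]
scene [((9, -50), 39)]
top [((38, -4), 441)]
heading -25.4 z-axis [ 9.e-04 -1.e-03 -1.e+00] grasp [ 0.4799 -0.3342  0.2611] share total [ 1.1787 -0.5955  0.0124]
per row 12 [ 0.0982 -0.0496  0.001 ]
turn share -0.3346
```

View pics/s9.png

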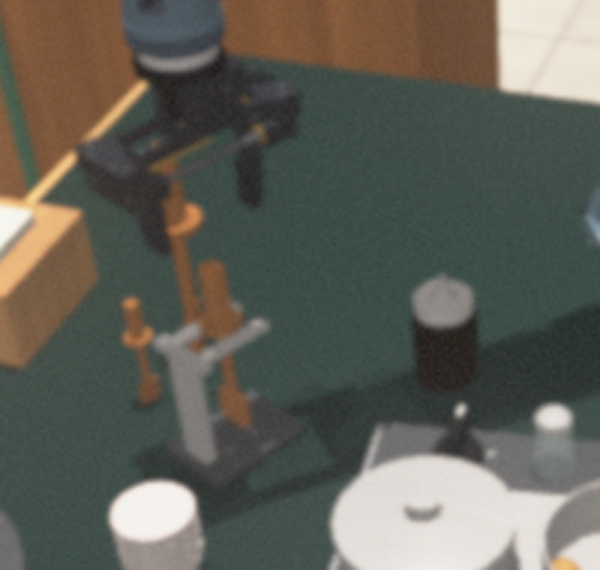

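The spoon hangs upright by its collar in the fork, crop (215,300). On to the left knob.

```bash

python3 -m crank '[[0.0985,-0.0497,0,0,0,0,0],[0.0985,-0.0497,0,0,0,0,0],[0.0985,-0.0497,0,0,0,0,0],[0.0985,-0.0497,0,0,0,0,0],[0.0985,-0.0497,0,0,0,0,0],[0.0985,-0.0497,0,0,0,0,0],[0.0985,-0.0497,0,0,0,0,0],[0.0985,-0.0497,0,0,0,0,0],[0.0985,-0.0497,0,0,0,0,0],[0.0985,-0.0497,0,0,0,0,0],[0.0985,-0.0497,0,0,0,0,0],[0.0985,-0.0497,0,0,0,0,0]]'|sed -n '1,3p'
python3 -m crank '[[0,0,0,0,0,-0.028,0],[0,0,0,0,0,-0.028,0],[0,0,0,0,0,-0.028,0],[0,0,0,0,0,-0.028,0],[0,0,0,0,0,-0.028,0],[0,0,0,0,0,-0.028,0],[0,0,0,0,0,-0.028,0],[0,0,0,0,0,-0.028,0],[0,0,0,0,0,-0.028,0],[0,0,0,0,0,-0.028,0],[0,0,0,0,0,-0.028,0],[0,0,0,0,0,-0.028,0]]'|sed -n '1,6p'
python3 - <<'E'
from h import *
from bench import observe
go((.4704,.0621,.12),3,95); print(observe()["opening"],observe()["joints"].round(2))
E
```

```text
clock: 34.75
tool_pos: [0.47, 0.0641, 0.4061]
tcp_rot: [-0.001, 0.845, 0.534, -0.001]
clock: 36.25
tool_pos: [0.4701, 0.063, 0.406]
tcp_rot: [-0.001, -0.051, 0.999, 0.0]
wrist_force: [-0.4, 0.5, -0.2]
opening: 0.0442
grasp_force: 0.0
heading 95.9 z-axis [-2.8e-03  3.0e-04 -1.0e+00] grasp [0.4697 0.0631 0.259 ] share total [-0.0019 -0.0034  0.4632]
per row 3 [-0.0006 -0.0011  0.1544]
turn share 0.0024
0.044171789718098146 [-0.12 -0.05  1.85 -0.    1.35 -1.79]
```

```bash

python3 -m crank '[[-0.002,-0.003,0.1,0,0,0.0024,0],[0,0,0.12,0,0,0,0],[0,0,0.12,0,0,0,0],[0,0,0.11,0,0,0,0],[0,0,0.08,0,0,0,0],[0,0,0.05,0,0,0,0],[0,0,0.037,0,0,0,0],[0,0,0,0,0,0,0],[0,0,0,0,0,0,0]]'|sed -n '1,6p'
python3 -m crank '[[0,0,0,0,0,0,-1],[0,0,0,0,0,0,-1],[0,0,0,0,0,0,-1],[0,0,0,0,0,0,-1],[0,0,0,0,0,0,-1],[0,0,0,0,0,0,-1]]' 40
python3 -c "
from h import *
go((.4704,.0621,.073),3,95)"
```

```text
clock: 37.38
tool_pos: [0.4717, 0.0621, 0.223]
tcp_rot: [0.001, -0.041, 0.999, -0.0]
wrist_force: [-0.1, 0.6, 0.5]
opening: 0.0437
grasp_force: 0.0
clock: 38.12
tool_pos: [0.4716, 0.061, 0.2226]
tcp_rot: [0.0, -0.041, 0.999, -0.001]
wrist_force: [-1.4, -7.9, 0.6]
opening: 0.0129
grasp_force: 40.0
heading 94.7 z-axis [ 6.0e-04 -2.7e-03 -1.0e+00] grasp [0.4717 0.0606 0.0756] share total [0.0037 0.004  0.0088]
per row 3 [0.0012 0.0013 0.0029]
turn share -0.0009
```

```bash

python3 -m crank '[[0,-0.004,0,0,0,0,-1],[0,0,0,0,0,0.0185,-1],[0,0,0,0,0,0.0185,-1],[0,0,0,0,0,0.0185,-1],[0,0,0,0,0,0.0185,-1],[0,0,0,0,0,0,-1]]' 50
python3 -m crank '[[0,0,0,0,0,0.0185,-1],[0,0,0,0,0,0.0185,-1],[0,0,0,0,0,0.0185,-1],[0,0,0,0,0,0.0185,-1],[0,0,0,0,0,0.0185,-1],[0,0,0,0,0,0.0185,-1],[0,0,0,0,0,0,-1]]'
python3 -c "
from h import *
go((.4704,.0621,.073),3,28)"
```

```text
clock: 38.88
tool_pos: [0.4716, 0.0602, 0.2227]
tcp_rot: [0.0, 0.191, 0.982, -0.001]
wrist_force: [-1.8, -7.4, 2.8]
opening: 0.0124
grasp_force: 50.0
clock: 39.75
tool_pos: [0.4713, 0.0597, 0.2226]
tcp_rot: [0.0, 0.515, 0.857, -0.002]
wrist_force: [-3.9, -10.3, 4.6]
opening: 0.0125
grasp_force: 50.0
heading 28.0 z-axis [-0.0011 -0.0031 -1.    ] grasp [0.4711 0.0593 0.0756] share total [0.0083 0.0012 0.0088]
per row 3 [0.0028 0.0004 0.0029]
turn share 0.0001
```

```bash

python3 -m crank '[[0,0,0,0,0,0,-0.3],[0,0,0,0,0,0,-0.2],[0,0,0,0,0,0,-0.2],[0,0,0,0,0,0,-0.2],[0,0,0,0,0,0,-0.2]]'|sed -n '1,6p'
python3 -m crank '[[0,0,-0.06,0,0,0,-0.2],[0,0,-0.1,0,0,0,-0.2],[0,0,-0.15,0,0,0,-0.2],[0,0,-0.15,0,0,0,-0.2],[0,0,-0.15,0,0,0,-0.2],[0,0,-0.1,0,0,0,-0.2]]'|sed -n '1,3p'
python3 -m crank '[[-0.1,-0.1,0,0,0,0,0],[-0.1,-0.1,0,0,0,0,0],[-0.1,-0.1,0,0,0,0,0],[-0.1,-0.1,0,0,0,0,0],[0,0,0,0,0,0,0]]'|sed -n '1,3p'
python3 - <<'E'
from h import *
snap('10')
for n in("scene","top"):
    p,d,m,e=load(f"pics/{n}10.npz"); X=cloud(d,m,e)
    for c in((.4704,.0621),(.4937,-.1085)):
        P=X[(np.hypot(X[...,0]-c[0],X[...,1]-c[1])<.03)&(X[...,2]>.073)&(X[...,2]<.092)]
        if len(P)>10: r=cv2.minAreaRect((P[:,:2]*1000).astype(np.float32)); print(n,len(P),np.round(r[0],1),np.round(r[1],1),round(r[2],1))
t=np.load("pics/top10.npz")["p"]; cv2.imwrite("pics/t10.png",t[...,::-1])
E
```

```text
clock: 40.38
tool_pos: [0.4714, 0.061, 0.2223]
tcp_rot: [-0.0, 0.515, 0.857, 0.0]
wrist_force: [1.2, 0.7, -0.5]
opening: 0.0352
grasp_force: 0.0
clock: 41.12
tool_pos: [0.4714, 0.061, 0.4378]
tcp_rot: [0.001, 0.515, 0.857, 0.001]
clock: 41.75
tool_pos: [0.4213, -0.1033, 0.4353]
tcp_rot: [0.0, 0.516, 0.856, -0.0]
scene [((9, -50), 39)]
top [((38, -4), 440)]
scene 117 [470.6  63.7] [18.5 46. ] 26.6
scene 84 [ 494.1 -106.4] [46.7 13.4] 3.7
top 87 [472.1  59.8] [13.3 42.4] 27.7
```

View pics/t10.png

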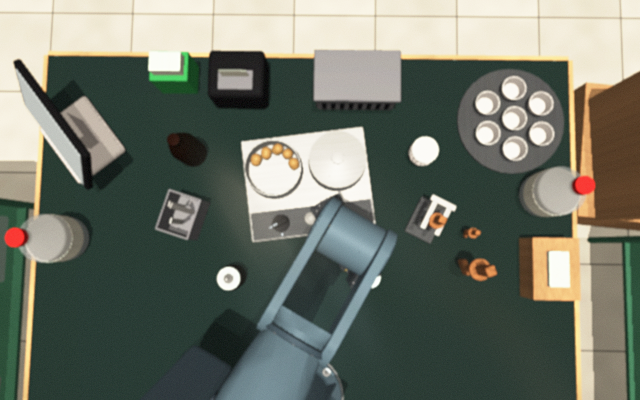

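The left knob bar (280,223) now lies about 70° clockwise and stayed there after release. The right knob is unchanged, the potatoes are in the pot and the spoon is in the fork (437,218). The bystanders I can see have not moved.

```bash
python3 -c "
from bench import *
print(finish_job())"
```

```text
the job is handed in; nothing more can be done
None
```

I handed the job in at about 42 s: the potatoes are stirred and all still in the pot, by my tracking at least four of the five shifted more than a width, the middle spoon hangs by its collar in the fork, and the open pot's knob stayed on at about 1.2 rad after I let go.

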